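Feed a specimen mount through the flap of an analyser's feed chute

ROBOT

A 6-joint arm with a two-finger parallel gripper is mounted at the origin on the work surface. World frame = base frame: x ahead of the robot, y to its left, z up, the work surface at z = 0. Lengths are in m, angles in rad, forces in N, time in s.
With the tool pointing down it reaches from about 0.35 to 0.775 m from the base axis. Payload 5.5 kg.
Tool frame: the origin (TCP) lies at the very end of the fingers, on their centre line; the grasp point (between the pads) lies 19 mm behind it; x points along the fingers, y is the direction in which the jaws open and shut, and the axes are right-handed (so a half turn about x gives the same grasp; the last joint's range is limited). The gripper opens to 85 mm and grips with 20 to 120 N. Pads are 22 mm wide; open, the fingers measure 114 mm over their backs; the gripper's body (76 mm by 85 mm) begins 54 mm behind the grasp point. The pads swing forward as they close: fully open they stand 13 mm farther back than shut.
Start: joints at [-1.41, 0.313, 0.046, 1.304, 0, 1.431], TCP at [0.17, -0.549, 0.231] pointing down, gripper open.
Joint ranges: [-2.76, 2.76], [-0.86, 1.69], [-1.03, 1.26], [-2.2, 2.34], [-1.47, 1.5], [-3.14, 3.14]. Speed limits (rad/s): [2.57, 2.57, 3.14, 3.14, 3.14, 3.14].

INTERFACE

Orientations are given as [roll, pitch, yaw] about the fixed x, y, z axes, in that order (R = Rz(yaw) Ry(pitch) Rx(roll)).
In Python, from rig import arm, cams gives the robot as it stands.
- The arm moves only by the shell command python3 -m pendant 'ROWS' [FORCE]. ROWS is JSON, a list of rows, each a list of 5 numbers: the shift along the world's x, y, z each as a share of 1000 mm, from -1 to 1, then the turn about the world's z as a share of 90 degrees, from -1 to 1, then the closure, from -1 (fully open) to 1 (shut). A call has 1 to 8 rows; each row is the pose to reach, as a shift and turn from the pose commanded when the call began; what a row does not reach only later rows make up. A row lasts 1/10 s, in which the tool goes at most 50 mm and 8.59 degrees, less where a joint would pass 70% of its speed; a pose out of reach is approached as far as the arm can. A call with a number of a shift or a turn outside -1 to 1 is refused whole. A call with a gripper value outside its range is refused whole. The fingers move at their own pace and stop on an object; FORCE is the grip in N (left out, the last holds). Time passes only in rows, so rows that repeat a pose let the fingers close. It gives the time, the measured TCP pose, the force and the opening at its end, in the units of the state.
- arm.observe(): the state, without advancing time (a new reading comes with each control period).
- cams.camera(name): name is "side" or "top" or "wrist"; returns the picture (420x560x3 uint8, blue, green, red); there is no depth.
- cams.calibration(name): a dict with "K" (3x3 intrinsics, pixels), "k1" (the pictures are not rectified: a ray, as slopes to the right and down, at radius r is drawn at 1 + k1 r^2 times it, then the intrinsics apply), "R" (3x3) and "t" (3): a world point X has camera coordinates R X + t; the wrist camera has in their place "hand_eye" (4x4, takes a point from camera to tool coordinates, whose origin is the TCP and whose axes are the tool frame's). Camera axes: x right, y down, z forward; pixel columns grow to the right and rows downward; lengths in m; the calibration is good to about 2 mm. A picture is of the moment at which its call begins: read the wrist's pose just before it. calibration takes no time and is no camera call.
- arm.job_done(): hands the job in, once; it reports no verdict.
The state is a dict: "t": time; "joint_positions": joint angles; "joint_velocities": joint speeds; "effort": joint torques, N m; "position": TCP position; "eef_rot": TCP orientation; "wrist_force": force on the tool from outside, world axes, zero at the start; "moment": the same for the moment, N m; "width": finger opening in m.
Only numpy, scipy, OpenCV 4.12 (cv2) and the standard library are available. Lean on these libraries where they do the work, as an engineer would, in place of code of your own. Each camera call takes 0.05 s, during which the arm holds its last target. There are 200 camera calls.

TASK

Feed the large round specimen mount into the chute: push it along the deck with the fingertips, never lifting it, straight on through the hanging flap until it slides down the ramp inside. Push gently, then draw the fingers back so that the flap swings fully shut behind it. Leave the small round mount, the square block and the other things on the table where they are.

Things in the scene. Friction and masses are not known exactly. Their poses are not given: they have to be found in the camera images.
- chute: Fixed feed chute: white box 160 long (x), 300 wide, 125 mm high, grey deck in front. Origin: on the table, under the flap's hinge line, mid-width; x level into the box (feeding direction), y left, z up. Deck: flat block from x = -220 to 0 mm, |y| under 150 mm, top 70 mm above the table, side rims 6 wide, 8 mm high. Box face with the mouth at x = 0
- mouth (a point): Middle of the mouth's sill: deck height (70 mm up), on the hinge line, at x = 0 of the chute. The mouth is 90 mm wide, from the deck up to a hinge bar 8 mm thick, centred 115 mm above the table and reaching out to x = -4 mm. Over the channel behind it a clear roof, 119 to 122 mm above the table, also from x = -4 mm on
- ramp (a point): Middle of the steel ramp's surface inside the box, 65 mm past the mouth. The ramp, with a steel sill 12 mm deep before it level with the deck, is slippery, 90 mm wide, and falls at 26 degrees from deck height at x = 0 to an end wall at x = 148 mm: a mount whose centre has gone about 10 mm past x = 0 tips over and slides down by itself
- flap (a joint): Aluminium flap hanging in the mouth, 84 wide, 41 high, 4 mm thick, 40 g; hinge 114 mm above the table, lower edge 3 mm above the deck. 0 = hanging shut (cannot swing outwards), positive rad = swung inwards and up, at most 1.4. Opens easily (about 1 N), falls shut by itself in about 1 s; the large mount opens it to about 1 rad on its way through
- mount_center (a point): Centre (half-way up) of the large round specimen mount, a flat black disc 60 mm in diameter, 24 mm high, about 150 g, with a steel face on top, lying flat on the deck in front of the mouth
- small_mount_center (a point): Centre of the small round mount, 34 mm in diameter, 24 mm high, on the deck to one side of the mouth; to be left alone
- square_block_center (a point): Centre of the square steel block, 36 x 36 x 28 mm high, on the deck to one side of the mouth; to be left alone
- wash_bottle: Bottle, 60 mm in diameter, 150 mm high, on the table; origin at the centre of its underside
- cup: White cup, 70 mm in diameter, 80 mm high, on the table; origin at the centre of its underside
- screwdriver: Screwdriver lying on the table along its x axis, about 200 mm long
- sample_tray: Grey open tray 160 x 110 x 35 mm on the table; origin at the centre of its underside
Mind the look-alikes: they are no part of the job. Leave any purple or white look-alike of the part that bears mount_center alone.

How it is judged:
By the outcome, as a careful person would: the job done as asked, in the order asked, and still so for the second after the job is handed in, with the robot touching nothing.
It also fails if it takes over 48 s, if anything falls off the work surface, if the arm or the gripper's body presses on something with over 40 N, if the wrist force passes 120 N, or if a joint passes its speed limit or range.

## Working session

There is one attempt and no reset: what is moved stays moved. The work goes in short steps, Python scripts to look and compute and a shell command to move; the robot and the scene stay as the last step left them, time stands still between calls to the robot, and variables do not carry over. Pictures are saved under pics/ and viewed, about 8 in all and at most 12, crops included, and the job is handed in when it is done.

```bash
mkdir -p pics; ls
python3 - <<'E'
from rig import arm,cams
import cv2
s=arm.observe();print(s)
for n in("side","top"):
    cv2.imwrite(f"pics/{n}0.png",cams.camera(n)); print(n,cams.calibration(n))
print(cams.calibration("wrist"))
E
```

```text
pics
{'t': 0.0, 'joint_positions': array([-1.40962474e+00,  3.13975842e-01,  4.49609115e-02,  1.30362443e+00,
        1.22543800e-05,  1.43122831e+00]), 'joint_velocities': array([-0.00059425,  0.00147973, -0.00087085, -0.00146257,  0.00101167,
       -0.00227229]), 'effort': array([-5.44173727e-04, -4.80623531e+01,  2.98533261e+01,  1.92612503e-02,
       -1.96937904e-04, -9.26087154e-07]), 'position': array([ 0.17025638, -0.5486607 ,  0.23041548]), 'eef_rot': array([-1.71701326,  1.56895325,  1.72531898]), 'wrist_force': array([0.70877598, 0.04071156, 0.18704277]), 'moment': array([ 0.00625406, -0.02400611, -0.03858384]), 'width': 0.08548281861598869}
side {'K': array([[418.38000229,   0.        , 280.73965906],
       [  0.        , 418.38000229, 213.83719655],
       [  0.        ,   0.        ,   1.        ]]), 'k1': -0.027160388411931326, 'R': array([[-0.97304175, -0.23060321, -0.00345084],
       [-0.1531259 ,  0.65716654, -0.7380275 ],
       [ 0.17245928, -0.71760316, -0.67476181]]), 't': array([0.54046442, 0.17214474, 1.10915889])}
top {'K': array([[462.09000971,   0.      
[... 197 characters left out ...]
186],
       [-0.99769178, -0.02700983, -0.06230229],
       [ 0.06206988,  0.00935996, -0.99802792]]), 't': array([-0.02216249,  0.53999469,  1.37193153])}
{'K': array([[314.65724962,   0.        , 269.70702168],
       [  0.        , 314.65724962, 209.84013806],
       [  0.        ,   0.        ,   1.        ]]), 'k1': -0.052742628268841886, 'hand_eye': array([[ 1.11782159e-03, -2.67543057e-01,  9.63545257e-01,
        -1.42753335e-01],
       [ 9.99999107e-01, -4.06396103e-04, -1.27295427e-03,
        -3.86501899e-04],
       [ 7.32151115e-04,  9.63545820e-01,  2.67542364e-01,
        -6.71783052e-02],
       [ 0.00000000e+00,  0.00000000e+00,  0.00000000e+00,
         1.00000000e+00]])}
```

View pics/top0.png

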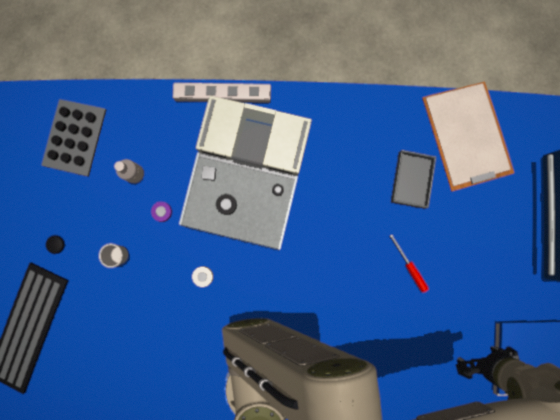

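View pics/side0.png

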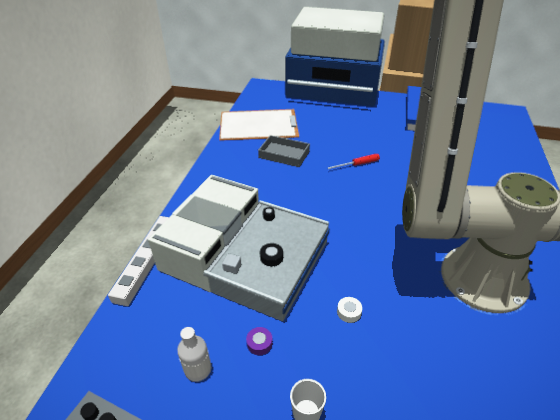

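Top view: deck with the mount near (227,204), small mount (278,190), block (209,173), and the chute box around (255,135). Next I measure these from the deck edges and colour masks.

```bash
cat > h.py <<'E'
import numpy as np,cv2
from rig import arm,cams
def ray(n,px):
    c=cams.calibration(n);K=c["K"];f=K[0,0]
    d=(np.atleast_2d(px).astype(float)-K[:2,2])/f; u=d.copy()
    for _ in range(20): u=d/(1+c["k1"]*(u**2).sum(1,keepdims=True))
    v=np.c_[u,np.ones(len(u))]
    if n=="wrist":
        from scipy.spatial.transform import Rotation as Ro
        s=arm.observe();T=np.eye(4);T[:3,:3]=Ro.from_euler('xyz',s["eef_rot"]).as_matrix();T[:3,3]=s["position"]
        T=T@c["hand_eye"]; return T[:3,3],v@T[:3,:3].T
    return -c["R"].T@c["t"],v@c["R"]
def plane(n,px,z):
    o,d=ray(n,px); return o+d*((z-o[2])/d[:,2])[:,None]
def proj(n,X):
    c=cams.calibration(n);p=np.atleast_2d(X)@c["R"].T+c["t"];u=p[:,:2]/p[:,2:]
    u=u*(1+c["k1"]*(u**2).sum(1,keepdims=True));return u*c["K"][0,0]+c["K"][:2,2]
E
python3 - <<'E'
from h import *
im=cv2.imread("pics/top0.png")
cv2.imwrite("pics/c.png",cv2.resize(im[85:260,165:325],None,fx=4.5,fy=3.4*4.5/3.4,interpolation=cv2.INTER_CUBIC)[:,:])
for n in("top","side"):
    im=cv2.imread(f"pics/{n}0.png");hsv=cv2.cvtColor(im,cv2.COLOR_BGR2HSV)
    g=im.max(2); 
    m=(g<60).astype(np.uint8); k,l,st,ce=cv2.connectedComponentsWithStats(m)
    for i in range(1,k):
        x,y,w,h,a=st[i]
        if 40<a<1500 and 170<ce[i][0]<330 and 80<ce[i][1]<290: print(n,st[i],ce[i],"z.082",plane(n,[x+w/2-.5,y+h/2-.5],.082)[0].round(4))
    # deck+box: non-blue blob
    b=((hsv[...,0]>100)&(hsv[...,0]<130)&(hsv[...,1]>130)).astype(np.uint8)
    m=cv2.morphologyEx(1-b,cv2.MORPH_OPEN,np.ones((3,3)));k,l,st,ce=cv2.connectedComponentsWithStats(m)
    i=l[204,227] if n=="top" else l[270,280]
    c=max(cv2.findContours((l==i).astype(np.uint8),0,2)[0],key=cv2.contourArea)
    print(n,st[i],cv2.approxPolyDP(c,4,True)[:,0].tolist())
E
```

```text
top [217 196  19  18 122] [226.57377049 205.3442623 ] z.082 [0.5511 0.1172 0.082 ]
top [  172    82   140   168 16059] [[173, 83], [175, 100], [207, 102], [179, 224], [279, 249], [311, 119], [251, 104], [270, 100], [270, 84]]
side [262 137  11  13  50] [266.86 143.48] z.082 [ 0.6944 -0.3812  0.082 ]
side [295 148  14  16  54] [302.48148148 156.81481481] z.082 [ 0.5633 -0.3338  0.082 ]
side [244 195  13  20 100] [249.76 204.79] z.082 [ 0.66   -0.0571  0.082 ]
side [263 208  12  13  96] [268.66666667 215.08333333] z.082 [ 0.5977 -0.0299  0.082 ]
side [205 239  16  25 141] [212.5106383  251.08510638] z.082 [0.7025 0.1393 0.082 ]
side [260 244  23  23 320] [271.428125 255.746875] z.082 [0.5526 0.1183 0.082 ]
side [     0      0    560    420 134697] [[0, 0], [0, 419], [26, 418], [105, 296], [128, 305], [154, 263], [160, 271], [283, 320], [282, 309], [327, 221], [259, 201], [257, 188], [214, 175], [169, 217], [159, 215], [219, 125], [220, 140], [265, 138], [259, 157], [299, 166], [308, 143], [288, 138], [298, 137], [293, 109], [229, 110], [252, 77], [285, 80], [290, 48], [299, 54], [376, 60], [383, 39], [377, 90], [421, 87], [416, 122], [407, 124], [415, 132], [403, 226], [410, 237], [469, 238], [447, 253], [441, 274], [446, 287], [471, 308], [518, 308], [529, 294], [528, 256], [535, 242], [559, 240], [559, 190], [544, 179], [511, 172], [495, 186], [466, 184], [482, 103], [526, 107], [559, 187], [559, 0]]
```

View pics/c.png

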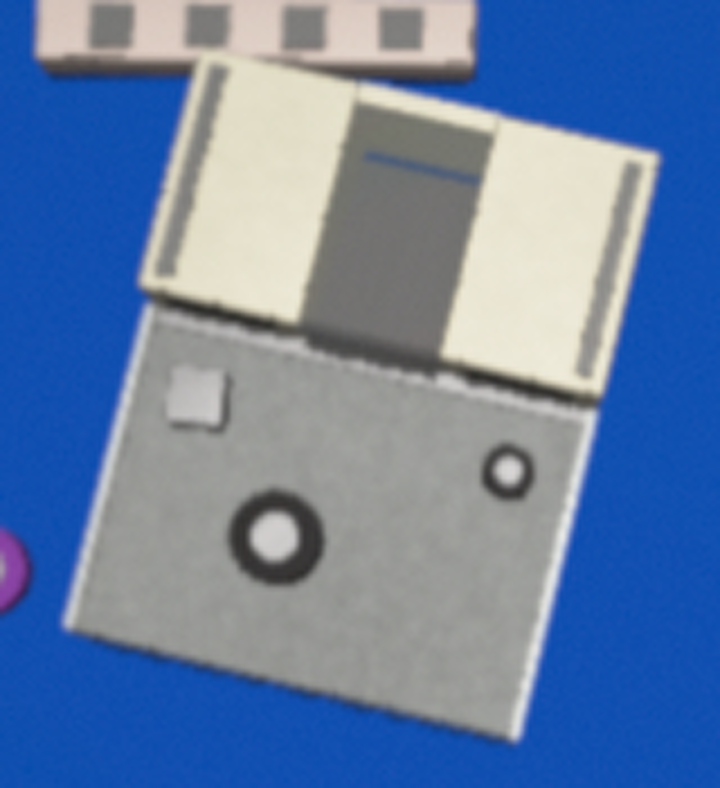

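Run:
```python
from h import *
f=lambda a,z:plane("top",(np.array(a)+.5)/4.5-.5+[165,85],z)
B=f([(203,52),(660,155),(597,400),(140,288)],.125)[:,:2]
D=f([(65,628),(518,742)],.078)[:,:2]
print(B.round(4),D.round(4))
# template in chute frame
P=np.array([(160,150),(160,-150),(0,-150),(0,150),(-220,150),(-220,-150)])/1000
Q=np.r_[B,D]
pc,qc=P.mean(0),Q.mean(0);U,S,V=np.linalg.svd((P-pc).T@(Q-qc));R=(V.T@U.T);t=qc-R@pc
yaw=np.arctan2(R[1,0],R[0,0]);print("chute",t.round(4),np.degrees(yaw),"res mm",((P@R.T+t-Q)*1000).round(1).tolist())
loc=lambda X:((X[:,:2]-t)@R*1000).round(1)
M=f([(277,537)],.094);m2=f([(274,537)],.094)
print("mount",M,loc(M),"steel",loc(m2),"side-mask",)
print("small",loc(f([(508,472)],.094)),"block",loc(f([(196,397)],.098)))
print("mouth edges px",loc(f([(305,325),(440,362)],.12)))
np.savez("chute.npz",R=R,t=t,yaw=yaw)
# Side check
print(proj("side",np.c_[P@R.T+t,[.125]*4+[.078]*2]).round(0).tolist())
im=cv2.imread("pics/side0.png");cr=cv2.resize(im[170:325,140:340],None,fx=4,fy=4,interpolation=cv2.INTER_CUBIC);
for q in proj("side",np.c_[P@R.T+t,[.125]*4+[.078]*2]): cv2.circle(cr,tuple(((q-[140,170])*4).astype(int).tolist()),3,(0,0,255),-1)
q=(proj("side",np.c_[M[:,:2],.094])[0]-[140,170])*4; cv2.circle(cr,tuple(q.astype(int).tolist()),3,(0,0,255),-1)
cv2.imwrite("pics/s.png",cr)
```

```text
[[ 0.8561  0.1706]
 [ 0.7962 -0.1193]
 [ 0.6399 -0.0831]
 [ 0.7034  0.2038]] [[ 0.4909  0.2518]
 [ 0.4266 -0.0405]]
chute [0.6717 0.0596] -12.231610701998848 res mm [[3.7, 1.7], [0.1, -1.5], [0.0, -3.8], [0.1, 2.4], [-2.4, 1.1], [-1.6, 0.1]]
mount [[0.55182436 0.11548274 0.094     ]] [[-129.    29.2]] steel [[-129.5   31. ]] side-mask
small [[ -54.2 -102.9]] block [[-55.1 100.7]]
mouth edges px [[  2.6  41.8]
 [ -0.1 -45.8]]
[[147.0, 238.0], [211.0, 173.0], [259.0, 188.0], [200.0, 259.0], [284.0, 304.0], [330.0, 222.0]]
```

View pics/s.png

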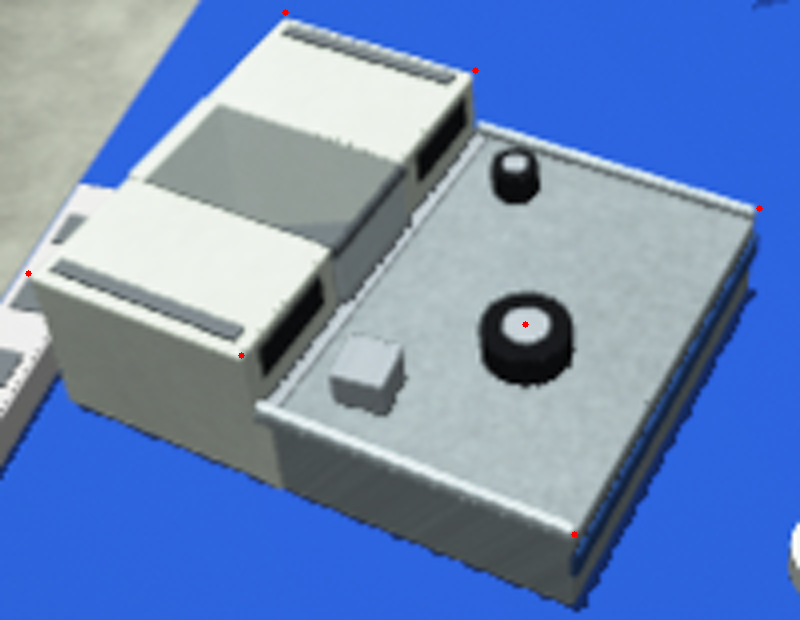

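Side reprojection agrees within about 2 mm: mount at local (-129, 29), small mount (-54, -103), block (-55, 101). The plan is to cradle the mount between two fingertips about 36 mm apart, steer it to y=0, then push straight in.

```bash
cat >> h.py <<'E'
from scipy.spatial.transform import Rotation as Ro
C=np.load("chute.npz");R,t,yaw=C["R"],C["t"],float(C["yaw"])
def W(x,y): return R@np.array([x,y])/1000+t
def rep():
    s=arm.observe();Rm=Ro.from_euler('xyz',s["eef_rot"]).as_matrix();p=s["position"]
    print("t",s["t"],"p",p.round(4),"local",((p[:2]-t)@R*1000).round(1),"w",round(s["width"],4),"F",s["wrist_force"].round(1))
    a=[np.degrees(np.arctan2(Rm[1,i],Rm[0,i])) for i in(1,2)];print("y,z axis azim rel chute",np.round(np.array(a)-np.degrees(yaw),1),"q",s["joint_positions"].round(2))
    return p
E
python3 - <<'E'
from h import *
p=rep();print(W(-179,29.5)-p[:2])
E
```

```text
t 0.1 p [ 0.1703 -0.5487  0.2305] local [-361.2 -700.8] w 0.0856 F [ 0.7 -0.2  0.7]
y,z axis azim rel chute [ -60.5 -150.5] q [-1.41  0.31  0.05  1.3   0.    1.43]
[0.33275727 0.67512509]
```

```bash
r='[0.2,0.3,0,0.76,0.15]'; python3 -m pendant '[[0.2,0.3,0,0.76,0.15],[0.2,0.3,0,0.76,0.15],[0.2,0.3,0,0.76,0.15],[0.2,0.3,0,0.76,0.15],[0.2,0.3,0,0.76,0.15],[0.2,0.3,0,0.76,0.15],[0.2,0.3,0,0.76,0.15],[0.2,0.3,0,0.76,0.15]]' 20
python3 -c "
from h import *
p=rep();print(W(-179,29.5)-p[:2])"
```

```text
t: 0.9
position: [0.3717, -0.2449, 0.2312]
eef_rot: [-3.129, 1.569, 1.518]
wrist_force: [0.4, -2.0, 0.3]
width: 0.0366
t 0.9 p [ 0.3717 -0.2449  0.2312] local [-228.7 -361.2] w 0.0366 F [ 0.4 -2.   0.3]
y,z axis azim rel chute [  8.5 -81.5] q [-0.76  0.06 -0.26  1.25  0.    0.87]
[0.13132542 0.37131265]
```

```bash
python3 -m pendant '[[0.131,0.371,0,0.906,0.15],[0.131,0.371,0,0.906,0.15],[0.131,0.371,0,0.906,0.15],[0.131,0.371,0,0.906,0.15],[0.131,0.371,0,0.906,0.15],[0.131,0.371,0,0.906,0.15],[0.131,0.371,0,0.906,0.15],[0.131,0.371,0,0.906,0.15]]'
python3 -c "
from h import *
p=rep();print(W(-179,29.5)-p[:2])"
```

```text
t: 1.7
position: [0.5015, 0.1243, 0.231]
eef_rot: [2.986, 1.571, 2.546]
wrist_force: [0.8, -0.5, 0.3]
width: 0.0362
t 1.7 p [0.5015 0.1243 0.231 ] local [-180.1   27.2] w 0.0362 F [ 0.8 -0.5  0.3]
y,z axis azim rel chute [ 77. -13.] q [ 0.09  0.2  -0.1   1.27  0.    0.53]
[0.00156328 0.00205338]
```

Finish the turn and descend to 0.13, then check with the wrist camera.

```bash
python3 -m pendant '[[0.001,0.002,-0.05,0.144,0.15],[0.001,0.002,-0.1,0.144,0.15],[0.001,0.002,-0.1,0.144,0.15],[0.001,0.002,-0.1,0.144,0.15],[0.001,0.002,-0.1,0.144,0.15]]'
python3 - <<'E'
from h import *
rep();
im=cams.camera("wrist");cv2.imwrite("pics/w1.png",im)
g=im.max(2);k,l,st,ce=cv2.connectedComponentsWithStats((g<60).astype(np.uint8))
for i in range(1,k):
    if st[i][4]>300: print(st[i],ce[i].round(1))
E
```

```text
t: 2.2
position: [0.5043, 0.1236, 0.1339]
eef_rot: [0.323, 1.567, 0.1]
wrist_force: [0.2, -0.1, 0.3]
width: 0.0362
t 2.2 p [0.5043 0.1236 0.1339] local [-177.2   27.1] w 0.0362 F [ 0.2 -0.1  0.3]
y,z axis azim rel chute [89.5 -0.5] q [ 0.09  0.25 -0.28  1.03  0.    0.31]
[ 236  252   75   35 1437] [271.  267.2]
[    0   262   560   158 46392] [272.3 366.3]
```

View pics/w1.png

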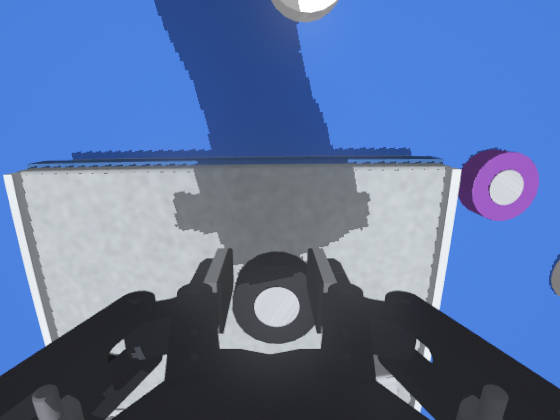

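The wrist view looks back toward the robot, with image-down meaning further into the chute. The mount's steel face at (277,307) lies just ahead of the fingers and about midway between them.

Run:
```python
from h import *
X=plane("wrist",[(277,307),(233,300),(322,300),(277,252)],.094);print(((X[:,:2]-t)@R*1000).round(1))
# tool-frame target positions: staging behind, align, prepush, mouth
p=arm.observe()["position"][:2]
```

```text
[[-127.1   31.7]
 [-132.7    2.7]
 [-132.    61.5]
 [-166.7   31.9]]
```

```bash
python3 -m pendant '[[-0.003,0.004,-0.03,0.006,0.15],[-0.003,0.004,-0.05,0.006,0.15],[-0.003,0.004,-0.0585,0.006,0.15],[-0.003,0.004,-0.0585,0.006,0.15],[-0.003,0.004,-0.0585,0.006,0.15]]'
python3 - <<'E'
from h import *
p=rep()
for q in((-164,30.5),(-85,0),(-17,0)): print((W(*q)-p[:2]).round(4))
E
```

```text
t: 2.75
position: [0.5008, 0.1277, 0.0745]
eef_rot: [0.332, 1.568, 0.12]
wrist_force: [0.2, -0.2, 0.4]
width: 0.0364
t 2.75 p [0.5008 0.1277 0.0745] local [-181.5   30.3] w 0.0364 F [ 0.2 -0.2  0.4]
y,z axis azim rel chute [90.1  0.1] q [ 0.09  0.3  -0.37  0.89  0.    0.31]
[ 0.0172 -0.0035]
[ 0.0879 -0.05  ]
[ 0.1544 -0.0644]
```

```bash
python3 -m pendant '[[0.006,-0.001,0,0,0.15],[0.012,-0.002,0,0,0.15],[0.017,-0.0035,0,0,0.15],[0.022,-0.007,0,0,0.15],[0.027,-0.010,0,0,0.15],[0.032,-0.0135,0,0,0.15],[0.037,-0.017,0,0,0.15],[0.042,-0.020,0,0,0.15]]'
python3 - <<'E'
from h import *
p=rep()
im=cams.camera("top");cv2.imwrite("pics/t2.png",im);w=cams.camera("wrist")
cv2.imwrite("pics/w2.png",np.hstack([cv2.resize(w,(400,300)),cv2.resize(im[90:255,160:325],(300,300))]))
for q in((-85,0),(-17,0)): print((W(*q)-p[:2]).round(4))
E
```

```text
t: 3.55
position: [0.5416, 0.1074, 0.0728]
eef_rot: [3.099, 1.57, 2.888]
wrist_force: [-1.0, 0.5, 1.5]
width: 0.0363
t 3.55 p [0.5416 0.1074 0.0728] local [-137.3   19.1] w 0.0363 F [-1.   0.5  1.5]
y,z axis azim rel chute [90.1  0.1] q [ 0.05  0.37 -0.28  0.92  0.    0.26]
[ 0.0471 -0.0298]
[ 0.1135 -0.0442]
```

View pics/w2.png

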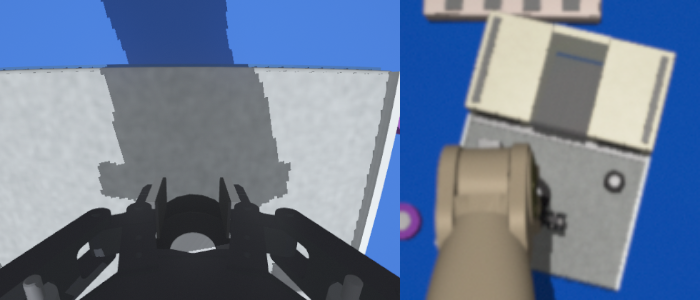

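The mount is cradled between the fingertips (wrist, around (193,225) in the left panel) and moving with them. Height has sagged 2 mm, so I'll correct it and continue to y=0.

```bash
python3 -m pendant '[[0.006,-0.004,0.001,0,0.15],[0.012,-0.008,0.002,0,0.15],[0.018,-0.0115,0.002,0,0.15],[0.024,-0.015,0.002,0,0.15],[0.030,-0.019,0.002,0,0.15],[0.036,-0.023,0.002,0,0.15],[0.042,-0.0265,0.002,0,0.15],[0.047,-0.030,0.002,0,0.15]]'
python3 - <<'E'
from h import *
p=rep()
w=cams.camera("wrist");s=cams.camera("side")
cv2.imwrite("pics/w3.png",np.hstack([cv2.resize(w,(400,300)),cv2.resize(s[170:325,140:340],(390,300))]))
for q in((-85,0),(-40,0),(-17,0)): print((W(*q)-p[:2]).round(4))
E
```

```text
t: 4.45
position: [0.5889, 0.0775, 0.0748]
eef_rot: [1.122, 1.571, 0.91]
wrist_force: [-0.8, 1.8, 0.9]
width: 0.0363
t 4.45 p [0.5889 0.0775 0.0748] local [-84.7  -0.1] w 0.0363 F [-0.8  1.8  0.9]
y,z axis azim rel chute [90.1  0.1] q [-0.    0.44 -0.17  0.97  0.    0.21]
[-0.0003  0.0002]
[ 0.0437 -0.0094]
[ 0.0662 -0.0142]
```

View pics/w3.png

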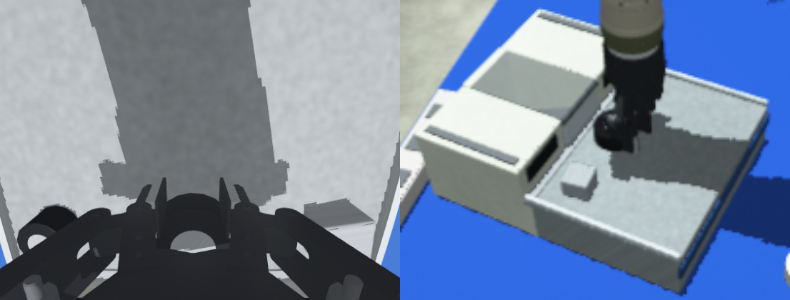

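The mount sits in front of the mouth, centred between the fingers, with both neighbours undisturbed. Next comes the straight push.

```bash
python3 -m pendant '[[0.005,-0.001,0,0,0.15],[0.010,-0.002,0.0005,0,0.15],[0.016,-0.0035,0.001,0,0.15],[0.021,-0.0045,0.001,0,0.15],[0.027,-0.006,0.001,0,0.15],[0.032,-0.007,0.001,0,0.15],[0.038,-0.008,0.001,0,0.15],[0.044,-0.0095,0.001,0,0.15]]'
python3 - <<'E'
from h import *
p=rep()
for q in((-40,0),(-17,0)): print((W(*q)-p[:2]).round(4))
E
```

```text
t: 5.35
position: [0.6328, 0.0682, 0.0758]
eef_rot: [1.458, 1.571, 1.246]
wrist_force: [-1.3, 0.7, 1.1]
width: 0.0367
t 5.35 p [0.6328 0.0682 0.0758] local [-39.8   0.1] w 0.0367 F [-1.3  0.7  1.1]
y,z axis azim rel chute [90.1  0.1] q [-0.02  0.51 -0.04  1.02  0.    0.19]
[-0.0002 -0.0001]
[ 0.0223 -0.005 ]
```

```bash
python3 -m pendant '[[0.004,-0.001,0,0,0.15],[0.008,-0.002,0.0,0,0.15],[0.012,-0.003,0.0,0,0.15],[0.016,-0.0035,0.0,0,0.15],[0.019,-0.004,0.0,0,0.15],[0.021,-0.0045,0.0,0,0.15]]'
python3 - <<'E'
from h import *
p=rep()
w=cams.camera("top");s=cams.camera("side")
cv2.imwrite("pics/w4.png",np.hstack([cv2.resize(w[90:255,160:325],(390,390)),cv2.resize(s[170:325,140:340],(400,390))]))
E
```

```text
t: 5.95
position: [0.6539, 0.0637, 0.0758]
eef_rot: [0.295, 1.57, 0.084]
wrist_force: [-0.4, 1.4, 0.7]
width: 0.0363
t 5.95 p [0.6539 0.0637 0.0758] local [-18.3   0.2] w 0.0363 F [-0.4  1.4  0.7]
y,z axis azim rel chute [90.1  0.1] q [-0.03  0.55  0.02  1.04  0.    0.19]
```

View pics/w4.png

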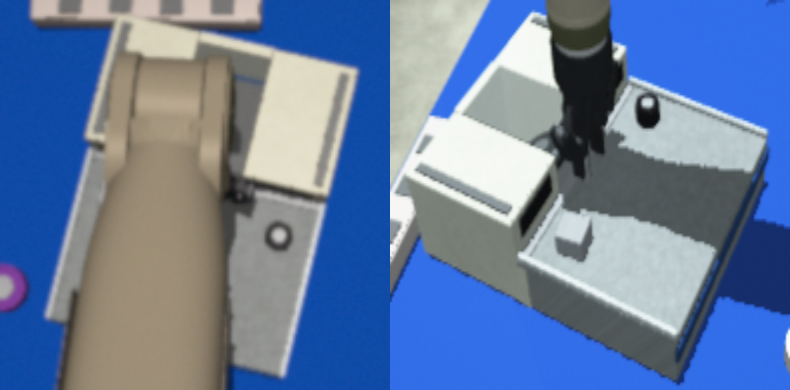

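The mount has gone into the mouth, though the arm hides it from both cameras. I'll draw the fingers straight back and look.

```bash
python3 -m pendant '[[0,0,0,0,0.15],[0,0,0,0,0.15],[-0.01,0.002,0,0,0.15],[-0.03,0.0065,0,0,0.15],[-0.06,0.013,0.0,0,0.15],[-0.09,0.0195,0.0,0,0.15],[-0.12,0.026,0.0,0,0.15],[-0.12,0.026,0.0,0,0.15]]'
python3 -m pendant '[[-0.01,0.002,0.04,0,0.15],[-0.05,0.01,0.08,0,0.15],[-0.1,0.01,0.12,0,0.15],[-0.12,-0.04,0.14,0,0.15],[-0.12,-0.09,0.14,0,0.15],[-0.12,-0.14,0.14,0,0.15],[-0.12,-0.19,0.14,0,0.15],[-0.12,-0.24,0.14,0,0.15]]'
python3 - <<'E'
from h import *
p=rep()
w=cams.camera("top");s=cams.camera("side");cv2.imwrite("pics/t5.png",w)
cv2.imwrite("pics/w5.png",np.hstack([cv2.resize(w[90:255,160:325],(390,390),interpolation=2),cv2.resize(s[170:325,140:340],(400,390),interpolation=2)]))
E
```

```text
t: 6.85
position: [0.5274, 0.0908, 0.0753]
eef_rot: [-2.988, 1.565, 3.086]
wrist_force: [-0.0, -0.3, 0.0]
width: 0.0362
t: 7.65
position: [0.4132, -0.1367, 0.2167]
eef_rot: [-0.212, 1.568, -0.423]
wrist_force: [1.9, 0.2, 0.6]
width: 0.0361
t 7.65 p [ 0.4132 -0.1367  0.2167] local [-211.  -246.7] w 0.0361 F [1.9 0.2 0.6]
y,z axis azim rel chute [90.1  0.1] q [-0.5   0.05 -0.32  1.2   0.   -0.29]
```

View pics/w5.png

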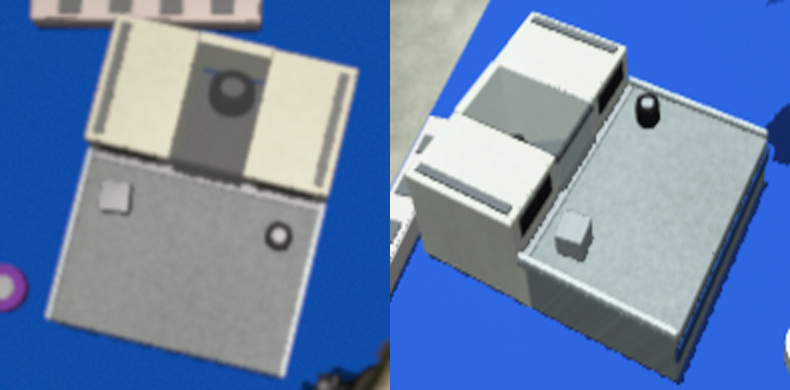

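The mount is on the ramp under the clear roof (left panel, (232,92)). The deck is clear, and the block and small mount are in place. I'll let it settle, then compare the flap and neighbours with the first pictures.

```bash
python3 -m pendant '[[0,0,0,0,0.15],[0,0,0,0,0.15],[0,0,0,0,0.15],[0,0,0,0,0.15],[0,0,0,0,0.15],[0,0,0,0,0.15],[0,0,0,0,0.15],[0,0,0,0,0.15]]'
python3 - <<'E'
from h import *
w=cams.camera("top");s=cams.camera("side");s0=cv2.imread("pics/side0.png");w5=cv2.imread("pics/t5.png");t0=cv2.imread("pics/top0.png")
d=lambda a,b:cv2.absdiff(a,b).max(2)
print("top vs t5 (chute area)",(d(w,w5)[90:180,165:325]>40).sum())
L=lambda x,y,z:proj("side",np.r_[W(x,y),z])[0]
q=np.array([L(0,38,.108),L(0,-38,.108),L(0,-38,.078),L(0,38,.078)]).astype(np.int32)
m=cv2.fillPoly(np.zeros(s.shape[:2],np.uint8),[q],1)
print("flap area diff mean/max",d(s,s0)[m>0].mean(),d(s,s0)[m>0].max(),m.sum())
for n,(x,y) in dict(small=(278,190),block=(209,173)).items(): print(n,d(w,t0)[y-14:y+14,x-14:x+14].max())
cv2.imwrite("pics/f.png",np.hstack([cv2.resize(a[200:275,200:275],(390,390),interpolation=2) for a in(s0,s)]))
X=plane("top",(np.array([232,92])/390*165)+[160,90],.06);print("mount local",((X[:,:2]-t)@R*1000).round())
E
```

```text
t: 8.55
position: [0.4134, -0.1347, 0.2158]
eef_rot: [1.489, 1.571, 1.278]
wrist_force: [-0.1, -0.2, 0.1]
width: 0.0366
top vs t5 (chute area) 0
flap area diff mean/max 1.5222929936305734 3 157
small 12
block 11
mount local [[111.  -4.]]
```

View pics/f.png

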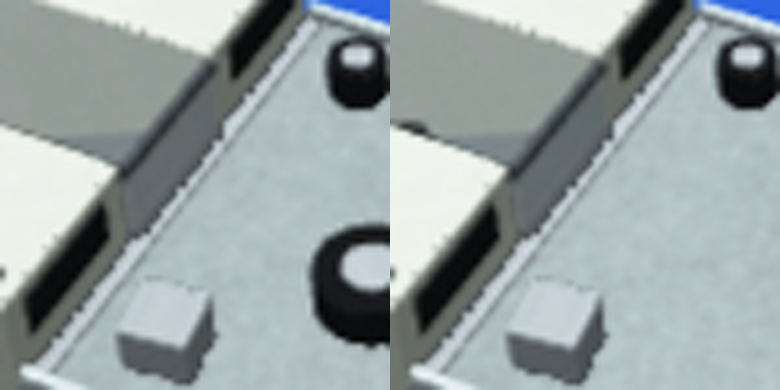

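The flap hangs shut exactly as in the first picture and the neighbours haven't moved.

```bash
python3 -c "
from rig import arm
print(arm.job_done())"
```

```text
the job is handed in; nothing more can be done
None
```

The large mount is in the chute and the job is handed in, at about 8.7 s of the 48 s allowed. I pushed it along the deck between two fingertips about 36 mm apart: first diagonally to the mouth's centre line, then straight in through the flap. I then drew the fingers back and moved the arm clear.

My last checks all agreed:
- **Mount:** it rests at the bottom of the ramp, about 111 mm past the mouth, and did not move between the last two pictures of the box.
- **Flap:** it is shut. The flap area in the side picture matches the first picture to within 3 grey levels.
- **Neighbours:** the small mount and the square block look unchanged from the first picture. I did not compare the other things on the table picture to picture, but the arm went nowhere near them.
- **Forces:** the wrist readings taken after each move stayed under about 3 N. I did not record forces during the moves themselves.

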